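Turn the sample-tin carousel until the red-dot tin is at the arrow

ROBOT

A 6-joint arm with a two-finger parallel gripper is mounted at the origin on a cart in front of the work surface, level with it; the furniture and walls round the work are solid. World frame = base frame: x ahead of the robot, y to its left, z up, the work surface at z = 0. Lengths are in m, angles in rad, forces in N, time in s.
With the tool pointing down it reaches from about 0.3 to 0.775 m from the base axis. Payload 14.6 kg.
Tool frame: the origin (TCP) lies midway between the tips of the shut fingers; the grasp point (between the pads) lies 19 mm behind it; z points along the fingers, y is the line along which they close (so a half turn about z gives the same grasp; the last joint's range is limited). The gripper opens to 94 mm and grips with 3 to 60 N. Pads are 16 mm wide; open, the fingers measure 119 mm over their backs; the gripper's body (75 mm by 177 mm) begins 78 mm behind the grasp point.
Start: joints at [-1.227, 0.3, 1.521, -0, 1.321, -0.067], TCP at [0.22, -0.504, 0.205] pointing down, gripper open.
Joint ranges: [-3.03, 3.03], [-0.79, 2.21], [0.23, 2.52], [-1.04, 4.18], [0, 3.07], [-2.55, 2.55]. Speed limits (rad/s): [2.22, 2.22, 2.57, 3.14, 3.14, 3.14].

INTERFACE

Orientations are given as a rotation vector (axis times angle).
In Python, from rig import * gives the robot as it stands.
- The arm moves only by the shell command python3 -m handwheel 'ROWS'. ROWS is text: rows parted by semicolons, each of 7 numbers parted by spaces: the shift along the tool's x, y, z in cm, then the turn, a rotation vector about the tool's x, y, z in rad, then the closure, from 0 (fully open) to 1 (shut). In form: x y z rx ry rz grip; .... A call has exactly 10 rows; each row is the pose to reach, as a shift and turn from the pose commanded when the call began, along the tool's axes at that moment; what a row does not reach only later rows make up. A row lasts 1/10 s, in which the tool goes at most 50 mm and 8.59 degrees, less where a joint would pass 70% of its speed; a pose out of reach is approached as far as the arm can. A call with a gripper value outside its range is refused whole. The fingers move at their own pace and stop on an object; the grip force is fixed at half the most. Time passes only in rows, so rows that repeat a pose let the fingers close, or fill a call up. It gives the time, the measured TCP pose, the force, the opening and the grip force at its end, in the units of the state.
- get_state(): the state, without advancing time (a new reading comes with each control period).
- read_camera(name): name is "side" or "top"; returns a dict with "pixels" (420x560x3 uint8, red, green, blue), "fx", "fy", "cx", "cy" (pixels), "R" (3x3) and "t" (3): a world point X has camera coordinates R X + t. Camera axes: x right, y down, z forward; pixel columns grow to the right and rows downward; lengths in m; the calibration is good to about 2 mm. A picture is of the moment at which its call begins. There is no depth.
- close_job(): hands the job in; it is judged then, once.
Trained networks look in a picture, given as the dict that the camera call returned (one of the last four; its "shot" number tells which), for a name from the list of things; names that differ only in an ending like _2 or _b are one class to them, and where a whole thing is asked for, a point or a joint stands for the part that bears it (a point fixed in the world has none). Each returns a list of dicts, best first, with "confidence" (0 to 1); they miss things now and then, are a little off and sometimes report something else, mostly with a low value. They report only what shows in the picture. A call takes as long as a camera call.
- spot_in(picture, target): "box" ([left, top, right, bottom] in pixels, round what is visible of it).
- silhouettes(picture, target): "region" (420x560 bool, what is visible of it) and "box" ([left, top, right, bottom] in pixels, round what is visible of it).
The state is a dict: "time_s": time; "joints": joint angles; "joint_vel": joint speeds; "tau": joint torques, N m; "tool_pos": TCP position; "eef_rot": TCP orientation; "contact_force": force on the tool from outside, world axes, zero at the start; "wrist_torque": the same for the moment, N m; "gripper_width": opening from 0.0 (shut) to 1.0 (fully open); "grasp_force": force on a finger pad.
Only numpy, scipy, OpenCV 4.12 (cv2) and the standard library are available. Lean on these libraries where they do the work, as an engineer would, in place of code of your own. Each camera call takes 0.05 s, during which the arm holds its last target. There are 200 camera calls.

TASK

Push the upright posts on the rim of the tin carousel with the fingertips to turn it until the tin with the red sticker stands in front, in line with the brass arrow on the foot (its centre within about a centimetre of the arrow's line). Do not pinch a post or straddle it with the fingers, do not touch any tin, keep all the tins standing in their places on the board, and leave the mug and the brush where they are. Finish with the carousel at rest.

Things in the scene. Friction and masses are not known exactly. Their poses are not given: they have to be found in the camera images.
- carousel_base: fixed dark steel foot of the tin carousel; origin on the turning axis at the worktop surface (z = 0). A flat steel tongue 26 mm wide with a brass arrow on it sticks out from under the board along the foot's own -x axis, lying low (top 13 mm above the worktop), its tip 185 mm from the axis: this is the front of the carousel. It faces roughly the robot, up to 0.35 rad to either side.
- turntable (a joint): angle of the round wooden turning board (300 mm across, top 34 mm above the worktop; grey-black rubber mat 236 mm across on it, mat top 36 mm above the worktop) on the foot, rad, positive anticlockwise from above; turns without end both ways; a steady drag of about 0.15 N m, so it takes 1 to 2 N at the rim and stops when no longer pushed.
- red_dot_tin: grey sample tin, 68 mm across, 60 mm tall, loose on the mat, 0.12 kg; the only one with a red round sticker (34 mm) on its lid; origin at the centre of its underside, z up. It stands about 70 mm from the turning axis, starting at least 0.9 rad from the arrow.
- black_tin_a: black sample tin, 64 mm across, 78 mm tall, white sticker on the lid, loose on the mat about 70 mm from the axis; origin at the centre of its underside
- small_grey_tin: small grey sample tin, 60 mm across, 52 mm tall, white sticker on the lid, loose on the mat about 70 mm from the axis; origin at the centre of its underside
- black_tin_b: a second black sample tin, 64 mm across, 78 mm tall, white sticker on the lid, loose on the mat about 70 mm from the axis; origin at the centre of its underside
- cupping_mug: small white mug with a handle, 64 x 87 mm, 50 mm tall, loose on the worktop beside the carousel; a bystander; origin under its centre
- grinder_brush: wooden brush, 39 x 138 x 18 mm, lying on the worktop; a bystander; origin under its centre
- grinders (a point): a point on the worktop in front of two tall solid coffee grinders that stand right of the carousel and never move: the black one fills x = 0.55 m and beyond at y = -0.05 to -0.25 m, the big white one x = 0.42 m and beyond at y = -0.25 to -0.55 m. Pass them close to the base, on the robot's side.
- post_1 (a point): centre of the top of rim post 1 of 6: upright dark wooden post fixed to the turning board, 16 mm in diameter, top 81 mm above the worktop and 47 mm above the board, 138 mm from the turning axis; the posts follow one another every 60 degrees anticlockwise
- post_2 (a point): centre of the top of rim post 2 of 6: upright dark wooden post fixed to the turning board, 16 mm in diameter, top 81 mm above the worktop and 47 mm above the board, 138 mm from the turning axis; the posts follow one another every 60 degrees anticlockwise
- post_3 (a point): centre of the top of rim post 3 of 6: upright dark wooden post fixed to the turning board, 16 mm in diameter, top 81 mm above the worktop and 47 mm above the board, 138 mm from the turning axis; the posts follow one another every 60 degrees anticlockwise
- post_4 (a point): centre of the top of rim post 4 of 6: upright dark wooden post fixed to the turning board, 16 mm in diameter, top 81 mm above the worktop and 47 mm above the board, 138 mm from the turning axis; the posts follow one another every 60 degrees anticlockwise
- post_5 (a point): centre of the top of rim post 5 of 6: upright dark wooden post fixed to the turning board, 16 mm in diameter, top 81 mm above the worktop and 47 mm above the board, 138 mm from the turning axis; the posts follow one another every 60 degrees anticlockwise
- post_6 (a point): centre of the top of rim post 6 of 6: upright dark wooden post fixed to the turning board, 16 mm in diameter, top 81 mm above the worktop and 47 mm above the board, 138 mm from the turning axis; the posts follow one another every 60 degrees anticlockwise

How it is judged:
By the outcome, as a careful person would: the job done as asked, in the order asked, and still so for the second after the job is handed in, with the robot touching nothing.
It also fails if it takes over 72 s, if anything falls off the work surface, if the arm or the gripper's body presses on something with over 40 N, if the wrist force passes 120 N, or if a joint passes its speed limit or range.

## Working session

There is one attempt and no reset: what is moved stays moved. The work goes in short steps, Python scripts to look and compute and a shell command to move; the robot and the scene stay as the last step left them, time stands still between calls to the robot, and variables do not carry over. Pictures are saved under pics/ and viewed, at most 10 in all, crops included, and the job is handed in when it is done.

```bash
mkdir -p pics; ls
cat > h.py <<'E'
from rig import *
import numpy as np, cv2
from scipy.spatial.transform import Rotation as Ro
def ray(p,u,v,z):
    R=np.array(p["R"]);t=np.array(p["t"]);c=-R.T@t
    d=R.T@np.array([(u-p["cx"])/p["fx"],(v-p["cy"])/p["fy"],1]);return c+d*(z-c[2])/d[2]
def proj(p,X):
    q=np.array(p["R"])@np.array(X)+np.array(p["t"]);return q[0]/q[2]*p["fx"]+p["cx"],q[1]/q[2]*p["fy"]+p["cy"]
def save(p,n): cv2.imwrite("pics/"+n,np.array(p["pixels"])[:,:,::-1])
E
python3 - <<'E'
from h import *
s=get_state();print(s["time_s"],s["tool_pos"],s["eef_rot"],Ro.from_rotvec(s["eef_rot"]).as_matrix().round(3))
a=read_camera("top");b=read_camera("side");save(a,"t0.png");save(b,"s0.png")
for n,z in [("red_dot_tin",.06+.036),("black_tin_a",.114),("small_grey_tin",.088),("post_1",.06),("carousel_base",.013),("turntable",.034),("cupping_mug",.05),("grinder_brush",.018)]:
    for d in spot_in(a,n)[:6]:
        x=d["box"];print(n,round(d["confidence"],2),np.round(x),ray(a,(x[0]+x[2])/2,(x[1]+x[3])/2,z).round(3))
print(-np.array(a["R"]).T@a["t"])
E
```

```text
pics
0.0 [ 0.21954488 -0.50399824  0.20489207] [-3.07447126e+00 -6.40482411e-01  2.81842015e-04] [[ 0.917  0.399 -0.   ]
 [ 0.399 -0.917  0.001]
 [ 0.    -0.001 -1.   ]]
red_dot_tin 0.75 [219. 158. 246. 190.] [0.676 0.195 0.096]
black_tin_a 0.79 [200. 189. 225. 211.] [0.603 0.245 0.114]
black_tin_a 0.67 [246. 202. 268. 226.] [0.57  0.124 0.114]
small_grey_tin 0.88 [251. 172. 273. 196.] [0.652 0.115 0.088]
post_1 0.98 [186. 142. 293. 251.] [0.62  0.177 0.06 ]
carousel_base 0.57 [188. 148. 293. 258.] [0.607 0.179 0.013]
turntable 0.65 [190. 143. 292. 253.] [0.618 0.175 0.034]
cupping_mug 0.83 [299. 255. 331. 280.] [ 0.43  -0.037  0.05 ]
grinder_brush 0.67 [346. 267. 388. 285.] [ 0.407 -0.187  0.018]
[0.49829405 0.04986071 1.40770185]
```

View pics/t0.png

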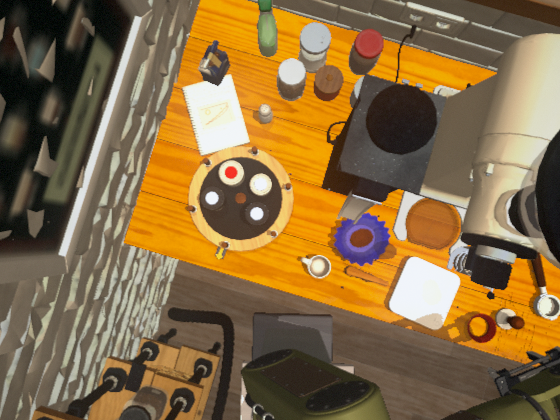

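View pics/s0.png

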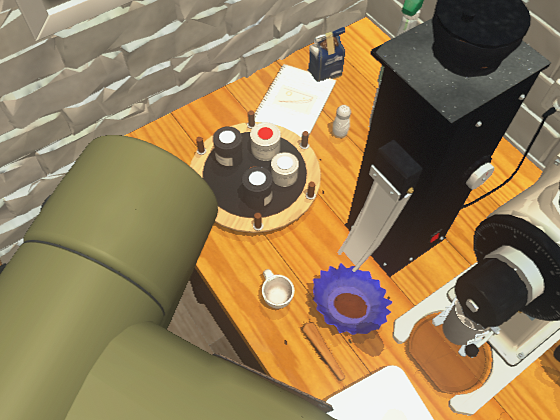

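The top picture shows the carousel centred near (241,198), the red sticker at (231,172) and the brass arrow at (221,250). I'll measure from an enlarged crop.

```bash
cat >> h.py <<'E'
def red(p,z=.096):
    im=np.array(p["pixels"]).astype(int);m=(im[:,:,0]>150)&(im[:,:,1]<80)&(im[:,:,2]<80)
    m[:,:170]=0;m[:,310:]=0;m[:130]=0;m[270:]=0
    v,u=np.nonzero(m);return ray(p,u.mean()+.0,v.mean()+.0,z),len(u)
E
python3 - <<'E'
from h import *
a=read_camera("top");im=np.array(a["pixels"])
print("red",red(a))
for n in ["turntable","post_1","carousel_base"]:
  for d in silhouettes(a,n)[:2]:
    m=d["region"].astype(np.uint8);c=max(cv2.findContours(m,0,1)[0],key=cv2.contourArea)[:,0]
    e=cv2.fitEllipse(cv2.convexHull(c));print(n,d["confidence"],d["box"],m.sum(),e,ray(a,*e[0],.034))
x0,y0=180,135;c=cv2.resize(im[y0:y0+130,x0:x0+125],None,fx=4.6,fy=4.6,interpolation=cv2.INTER_CUBIC)
save({"pixels":c},"c0.png")
hs=cv2.cvtColor(im,cv2.COLOR_RGB2HSV)[240:262,210:232];
print(im[244:262:2,212:232:2].tolist().__repr__()[:1] )
E
```

```text
red (array([0.6821282 , 0.20058162, 0.096     ]), 102)
turntable 0.53 [299.7, 255.5, 331.0, 278.8] 473 ((316.1326904296875, 264.6612854003906), (22.27022361755371, 31.614343643188477), 114.74237823486328) [ 0.43613072 -0.04163677  0.034     ]
post_1 0.8 [185.7, 143.9, 295.2, 246.9] 6880 ((240.2936248779297, 197.85446166992188), (105.30138397216797, 106.20343017578125), 85.13788604736328) [0.61822572 0.17740669 0.034     ]
carousel_base 0.85 [188.7, 146.9, 293.9, 258.3] 6799 ((239.48101806640625, 200.7517547607422), (102.86849212646484, 113.55390167236328), 25.111125946044922) [0.60993309 0.17943329 0.034     ]
[
```

View pics/c0.png

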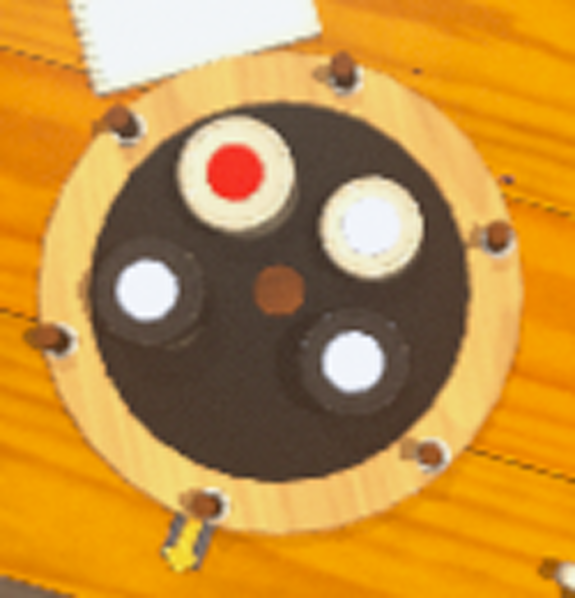

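The crop shows six post tops at about (343,68), (498,234), (432,454), (208,503), (45,338) and (121,119). The board centre is at (280,292), the sticker at (235,173) and the arrow tip at (182,571).

Run:
```python
from h import *
a=read_camera("top")
P=lambda x,y,z: ray(a,180+(x+.5)/4.6-.5,135+(y+.5)/4.6-.5,z)[:2]
ctr=(P(280.5,292.5,.034)+P(280,291,.036))/2;print("ctr",ctr,P(279,291,.06))
pp=[P(*q,.081) for q in [(343,68),(498,234),(432,454),(208,503),(45,338),(121,119)]]
A=np.array([np.r_[2*q,1] for q in pp]);s=np.linalg.lstsq(A,[q@q for q in pp],rcond=None)[0];print("postctr",s[:2],np.sqrt(s[2]+s[:2]@s[:2]))
ctr=(ctr+s[:2])/2
for q in pp:
  d=q-ctr;print(q.round(3),np.hypot(*d).round(3),np.degrees(np.arctan2(d[1],d[0])).round(1))
r=red(a)[0][:2]
for n,q in [("red",r),("g",P(370,226,.088)),("ba",P(147,290,.114)),("bb",P(354,362,.114)),("arr",P(182,571,.013)),("ring",P(200,520,.013)),("arr mid",P(187,545,.013))]:
  d=q-ctr;print(n,q.round(3),np.hypot(*d).round(3),np.degrees(np.arctan2(d[1],d[0])).round(1))
```

```text
ctr [0.61765091 0.17662019] [0.61591117 0.17508228]
postctr [0.61735485 0.17664278] 0.13685955993396914
[0.749 0.139] 0.137 -15.9
[0.652 0.044] 0.137 -75.6
[0.52  0.079] 0.138 -135.1
[0.487 0.211] 0.135 165.3
[0.582 0.311] 0.139 104.7
[0.715 0.271] 0.135 44.2
red [0.682 0.2  ] 0.069 20.2
g [0.654 0.12 ] 0.067 -57.6
ba [0.61  0.247] 0.071 96.4
bb [0.571 0.125] 0.069 -132.0
arr [0.444 0.234] 0.183 161.7
ring [0.476 0.224] 0.149 161.6
arr mid [0.46  0.231] 0.167 160.8
```

```bash
cat >> h.py <<'E'
C=np.array([.6175,.1766])
def to(pos,xang):  # shift in cm & rz from present measured pose, tool axes, tool kept vertical
    s=get_state();R=Ro.from_rotvec(s["eef_rot"]).as_matrix()
    d=R.T@(np.array(pos)-s["tool_pos"])*100;a=np.degrees(np.arctan2(R[1,0],R[0,0]))
    return d.round(2),np.round(-np.radians((xang-a+180)%360-180),3)
def arc(th,r=.138,z=.05): t=np.radians(th);return [C[0]+r*np.cos(t),C[1]+r*np.sin(t),z]
E
python3 - <<'E'
from h import *
a=read_camera("top")
for u,v in [(125,240),(140,195),(160,135)]: print(ray(a,u,v,0))
print(arc(86))
print(to([.30,-.2,.22],23.5),to([.34,.1,.22],15),to(arc(86,z=.2),-4))
E
```

```text
[0.48973474 0.5100558  0.        ]
[0.62149426 0.4726513  0.        ]
[0.79949347 0.42212007 0.        ]
[np.float64(0.6271263933766893), np.float64(0.31426383893585574), 0.05]
(array([ 19.52, -24.68,  -1.45]), np.float64(0.001)) (array([ 35.17, -50.59,  -1.45]), np.float64(0.149)) (array([ 70.05, -58.76,   0.55]), np.float64(0.481))
```

```bash
python3 -m handwheel '2.5 -3 -0.2 0 0 0 1; 5 -6 -0.4 0 0 0 1; 7.5 -9.2 -0.6 0 0 0 1; 10 -12.4 -0.8 0 0 0 1; 12.5 -15.6 -1 0 0 0 1; 15 -18.8 -1.2 0 0 0 1; 17.5 -22 -1.4 0 0 0 1; 19.5 -25 -1.5 0 0 0 1; 21 -28 -1.5 0 0 0.02 1; 22.5 -31 -1.5 0 0 0.04 1'
python3 - <<'E'
from h import *
print(to([.34,.1,.22],15),to(arc(89,z=.2),-1),to(arc(89,z=.05),-1))
E
```

```text
time_s: 1.8
tool_pos: [0.302, -0.1288, 0.2206]
eef_rot: [3.088, 0.578, 0.001]
contact_force: [0.6, -0.8, -0.1]
gripper_width: 0.185
grasp_force: 0.0
(array([ 11.82, -19.96,   0.06]), np.float64(0.108)) (array([ 45.67, -29.85,   2.07]), np.float64(0.387)) (array([ 45.67, -29.85,  17.07]), np.float64(0.387))
```

```bash
python3 -m handwheel '2 -3.4 0 0 0 0 1; 4 -6.8 0 0 0 0.02 1; 6 -10.2 0 0 0 0.04 1; 8 -13.6 0 0 0 0.06 1; 10 -16.8 0 0 0 0.08 1; 12 -19.5 0 0 0 0.1 1; 15.5 -21 0.2 0 0 0.14 1; 19.2 -22.2 0.4 0 0 0.18 1; 23 -23.3 0.6 0 0 0.22 1; 26.8 -24.4 0.8 0 0 0.26 1'
python3 - <<'E'
from h import *
print(to(arc(89,z=.2),-1),to(arc(89,z=.05),-1),get_state()["joints"])
E
```

```text
time_s: 2.8
tool_pos: [0.4646, 0.1957, 0.2123]
eef_rot: [-3.137, -0.172, -0.0]
contact_force: [0.7, -0.5, 0.2]
gripper_width: 0.005
grasp_force: 0.0
(array([ 16.74, -10.12,   1.24]), np.float64(0.127)) (array([ 16.73, -10.12,  16.24]), np.float64(0.127)) [ 3.25945193e-01  1.91676403e-01  1.63942980e+00 -5.82008342e-06
  1.31018478e+00  1.78713590e+00]
```

```bash
python3 -m handwheel '3.5 -2.1 0.2 0 0 0.02 1; 7 -4.2 0.4 0 0 0.04 1; 10.5 -6.3 0.6 0 0 0.07 1; 13.8 -8.3 0.9 0 0 0.1 1; 16 -9.8 1.2 0 0 0.12 1; 16.7 -10.1 1.2 0 0 0.127 1; 16.7 -10.1 1.2 0 0 0.127 1; 16.7 -10.1 1.2 0 0 0.127 1; 16.7 -10.1 1.2 0 0 0.127 1; 16.7 -10.1 1.2 0 0 0.127 1'
python3 - <<'E'
from h import *
print(get_state()["time_s"],get_state()["contact_force"],to(arc(89,z=.05),-1))
a=read_camera("top");b=read_camera("side")
x=np.hstack([cv2.resize(np.array(q["pixels"])[y:y+200,x:x+200],(400,400)) for q,x,y in [(a,130,110),(b,150,60)]]);save({"pixels":x},"c1.png")
E
```

```text
time_s: 3.8
tool_pos: [0.6181, 0.3129, 0.2011]
eef_rot: [-3.141, 0.026, -0.001]
contact_force: [0.3, 0.8, -0.2]
gripper_width: 0.005
grasp_force: 0.0
3.8 [ 0.34286503  0.78066366 -0.15083909] (array([ 0.17, -0.17, 15.11]), np.float64(0.001))
```

View pics/c1.png

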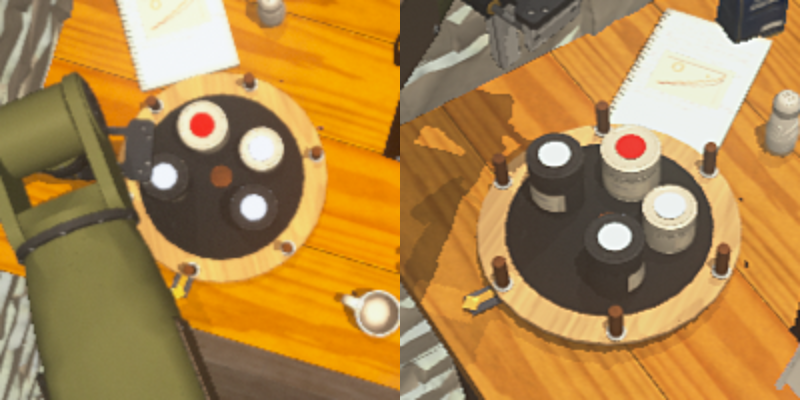

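The arm is above the gap between the two back-left posts, clear of the tins. I'll go straight down.

```bash
python3 -m handwheel '0.2 -0.2 2 0 0 0 1; 0.2 -0.2 4 0 0 0 1; 0.2 -0.2 6 0 0 0 1; 0.2 -0.2 8 0 0 0 1; 0.2 -0.2 10 0 0 0 1; 0.2 -0.2 12 0 0 0 1; 0.2 -0.2 13.5 0 0 0 1; 0.2 -0.2 14.5 0 0 0 1; 0.2 -0.2 15 0 0 0 1; 0.2 -0.2 15 0 0 0 1'
python3 - <<'E'
from h import *
s=get_state();p=s["tool_pos"][:2]-C;print(np.hypot(*p),np.degrees(np.arctan2(p[1],p[0])),to(arc(89),-1))
r=.138
# row pattern: tool at theta, x=theta-90, y inward; step d deg
for n in range(1,11):
  o=[]
  for st in (2.8,):
    t=np.radians(st*n);o+=[-100*r*np.sin(t),100*r*(1-np.cos(t)),-t]
  print(n,np.round(o,3))
E
```

```text
time_s: 4.9
tool_pos: [0.6203, 0.3152, 0.0503]
eef_rot: [3.141, -0.025, -0.0]
contact_force: [-0.1, -0.3, -0.7]
gripper_width: 0.005
grasp_force: 0.0
0.13858133300031145 88.85076637467354 (array([-0.04,  0.06,  0.03]), np.float64(0.001))
1 [-0.674  0.016 -0.049]
2 [-1.347  0.066 -0.098]
3 [-2.016  0.148 -0.147]
4 [-2.68   0.263 -0.195]
5 [-3.339  0.41  -0.244]
6 [-3.989  0.589 -0.293]
7 [-4.629  0.8   -0.342]
8 [-5.259  1.041 -0.391]
9 [-5.876  1.313 -0.44 ]
10 [-6.479  1.615 -0.489]
```

```bash
python3 -m handwheel '-0.67 0.02 0 0 0 -0.049 1; -1.35 0.07 0 0 0 -0.098 1; -2.02 0.15 0 0 0 -0.147 1; -2.68 0.26 0 0 0 -0.195 1; -3.34 0.41 0 0 0 -0.244 1; -3.99 0.59 0 0 0 -0.293 1; -4.63 0.8 0 0 0 -0.342 1; -5.26 1.04 0 0 0 -0.391 1; -5.88 1.31 0 0 0 -0.44 1; -6.48 1.62 0 0 0 -0.489 1'
cat > st.py <<'E'
from h import *
s=get_state();p=s["tool_pos"][:2]-C;print("r,th",np.hypot(*p),np.degrees(np.arctan2(p[1],p[0]))%360,"F",s["contact_force"])
a=read_camera("top")
try:
  r=red(a);d=r[0][:2]-C;print("red",np.hypot(*d),np.degrees(np.arctan2(d[1],d[0]))%360,r[1])
except Exception as e: print(e)
E
python3 st.py
```

```text
time_s: 5.9
tool_pos: [0.5557, 0.3004, 0.0518]
eef_rot: [-3.053, -0.739, -0.004]
contact_force: [1.4, 1.1, 0.6]
gripper_width: 0.006
grasp_force: 0.6
r,th 0.13837819193383843 116.5253504661756 F [1.44624496 1.14656435 0.57393571]
red 0.06883276446802875 38.59123399747899 101
```

```bash
python3 -m handwheel '-0.67 0.02 0 0 0 -0.049 1; -1.35 0.07 0 0 0 -0.098 1; -2.02 0.15 0 0 0 -0.147 1; -2.68 0.26 0 0 0 -0.195 1; -3.34 0.41 0 0 0 -0.244 1; -3.99 0.59 0 0 0 -0.293 1; -4.63 0.8 0 0 0 -0.342 1; -5.26 1.04 0 0 0 -0.391 1; -5.88 1.31 0 0 0 -0.44 1; -6.48 1.62 0 0 0 -0.489 1'; python3 st.py
```

```text
time_s: 6.95
tool_pos: [0.5054, 0.2564, 0.0515]
eef_rot: [-2.784, -1.455, -0.003]
contact_force: [-0.7, 1.6, 0.4]
gripper_width: 0.007
grasp_force: 0.7
r,th 0.1375454774479724 144.5565774477054 F [-0.664675    1.59883836  0.39784072]
red 0.0692718057493177 65.87682712012278 102
```

```bash
python3 -m handwheel '-0.67 0.02 0 0 0 -0.049 1; -1.35 0.07 0 0 0 -0.098 1; -2.02 0.15 0 0 0 -0.147 1; -2.68 0.26 0 0 0 -0.195 1; -3.34 0.41 0 0 0 -0.244 1; -3.99 0.59 0 0 0 -0.293 1; -4.63 0.8 0 0 0 -0.342 1; -5.26 1.04 0 0 0 -0.391 1; -5.88 1.31 0 0 0 -0.44 1; -6.48 1.62 0 0 0 -0.489 1'; python3 st.py
```

```text
time_s: 8.0
tool_pos: [0.4816, 0.1938, 0.0512]
eef_rot: [2.35, 2.084, 0.002]
contact_force: [-0.7, 0.8, -0.2]
gripper_width: 0.004
grasp_force: 0.7
r,th 0.13697175128493896 172.77543661905474 F [-0.70836709  0.75646953 -0.22303257]
red 0.06914750175165978 94.17854396732531 102
```

```bash
python3 -m handwheel '-0.67 0.02 0 0 0 -0.049 1; -1.35 0.07 0 0 0 -0.098 1; -2.02 0.15 0 0 0 -0.147 1; -2.68 0.26 0 0 0 -0.195 1; -3.34 0.41 0 0 0 -0.244 1; -3.99 0.59 0 0 0 -0.293 1; -4.63 0.8 0 0 0 -0.342 1; -5.26 1.04 0 0 0 -0.391 1; -5.88 1.31 0 0 0 -0.44 1; -6.48 1.62 0 0 0 -0.489 1'; python3 st.py
```

```text
time_s: 9.05
tool_pos: [0.49, 0.1275, 0.051]
eef_rot: [1.777, 2.59, 0.001]
contact_force: [-2.1, 0.9, -0.3]
gripper_width: 0.007
grasp_force: 0.6
r,th 0.13665316382659928 201.06981107576007 F [-2.10430524  0.94165181 -0.29514807]
red 0.06862541211155065 122.20911542144924 104
```

```bash
python3 -m handwheel '-0.67 0.02 0 0 0 -0.049 1; -1.35 0.07 0 0 0 -0.098 1; -2.02 0.15 0 0 0 -0.147 1; -2.68 0.26 0 0 0 -0.195 1; -3.34 0.41 0 0 0 -0.244 1; -3.99 0.59 0 0 0 -0.293 1; -4.63 0.8 0 0 0 -0.342 1; -5.26 1.04 0 0 0 -0.391 1; -5.88 1.31 0 0 0 -0.44 1; -6.48 1.62 0 0 0 -0.489 1'; python3 st.py; python3 -c "
from h import *
print(get_state()['joints'])
a=read_camera('top');b=read_camera('side')
x=np.hstack([cv2.resize(np.array(q['pixels'])[y:y+200,x:x+200],(400,400)) for q,x,y in [(a,150,110),(b,150,100)]]);save({'pixels':x},'c2.png')"
```

```text
time_s: 10.1
tool_pos: [0.5285, 0.073, 0.0509]
eef_rot: [1.098, 2.943, 0.001]
contact_force: [-1.7, 1.6, 0.3]
gripper_width: 0.008
grasp_force: 0.7
r,th 0.1365690062142023 229.35478690844008 F [-1.72718447  1.62030436  0.31104494]
red 0.06805683033053359 151.171834873049 107
[ 6.75350421e-02  4.45896639e-01  1.71300696e+00 -1.00161655e-04
  9.81472633e-01 -7.92061910e-01]
```

View pics/c2.png

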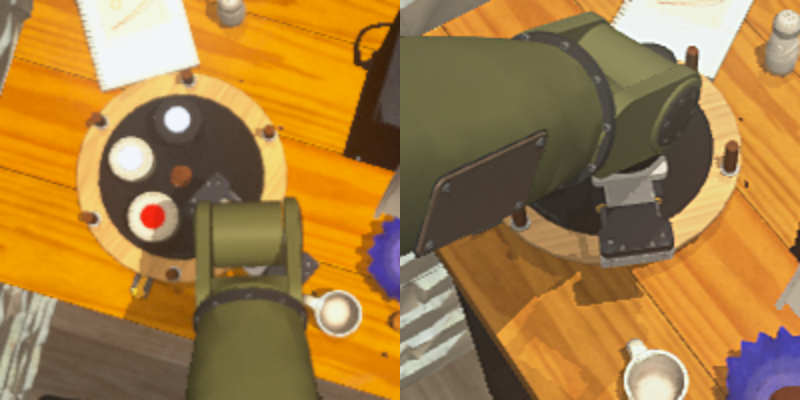

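The tins are all standing and the red tin is about 10° short of the arrow, so I'll push a little further and slow down.

```bash
python3 -m handwheel '-0.5 0.01 0 0 0 -0.035 1; -1 0.04 0 0 0 -0.07 1; -1.45 0.08 0 0 0 -0.105 1; -1.8 0.12 0 0 0 -0.13 1; -2.05 0.16 0 0 0 -0.15 1; -2.2 0.18 0 0 0 -0.16 1; -2.3 0.2 0 0 0 -0.168 1; -2.3 0.2 0 0 0 -0.168 1; -2.3 0.2 0 0 0 -0.168 1; -2.3 0.2 0 0 0 -0.168 1'; python3 st.py
```

```text
time_s: 11.25
tool_pos: [0.5467, 0.0592, 0.0505]
eef_rot: [0.846, 3.026, -0.0]
contact_force: [0.6, -0.3, 0.4]
gripper_width: 0.006
grasp_force: 0.0
r,th 0.13706153431246212 238.89330175152352 F [ 0.57732951 -0.27789519  0.42807458]
red 0.06780500012617635 160.87194619417122 112
```

Aligned to within a degree. I'll back off the post, rise and check.

```bash
python3 -m handwheel '0.5 0 0 0 0 0 1; 1 0 0 0 0 0 1; 1.4 0 0 0 0 0 1; 1.4 0 -2 0 0 0 1; 1.4 0 -5 0 0 0 1; 1.4 0 -8 0 0 0 1; 1.4 -2.5 -11 0 0 0 1; 1.4 -6 -13 0 0 0 1; 1.4 -10 -14 0 0 0 1; 1.4 -14 -15 0 0 0 1'
python3 st.py
python3 - <<'E'
from h import *
a=read_camera("top");im=np.array(a["pixels"])
c=cv2.resize(im[135:265,180:305],None,fx=4.6,fy=4.6,interpolation=cv2.INTER_CUBIC)
save({"pixels":c},"c3.png");print(get_state()["tool_pos"])
for n,z in [("cupping_mug",.05),("grinder_brush",.018)]:
    for d in spot_in(a,n)[:1]:
        x=d["box"];print(n,np.round(x),ray(a,(x[0]+x[2])/2,(x[1]+x[3])/2,z).round(3))
E
```

```text
time_s: 12.3
tool_pos: [0.4611, -0.0539, 0.2011]
eef_rot: [0.844, 3.025, 0.0]
contact_force: [0.7, -0.0, 0.3]
gripper_width: 0.003
grasp_force: 0.0
r,th 0.278568270108238 235.84524783335996 F [ 0.65671214 -0.00511751  0.33230977]
red 0.06811049537092739 160.61028997352435 108
[ 0.46088725 -0.05567445  0.2019249 ]
cupping_mug [189. 146. 291. 251.] [0.616 0.177 0.05 ]
grinder_brush [372. 278. 386. 285.] [ 0.394 -0.221  0.018]
```

View pics/c3.png

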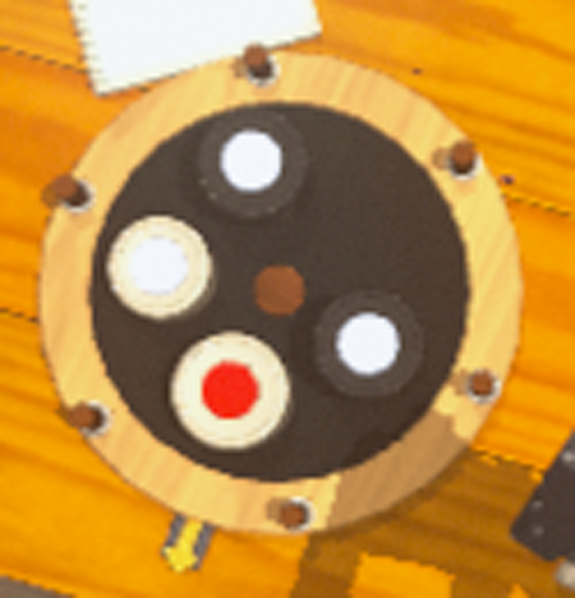

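The red tin at (231,390) sits on the line from the hub to the arrow at (182,560), and all four tins are standing. The gripper is clear.

```bash
python3 -c "
from rig import *
print(max(map(abs,get_state()['joint_vel'])));print(close_job())"
```

```text
0.03314242207923856
the job is handed in; nothing more can be done
None
```

I turned the carousel by pushing one post until the red-sticker tin stood about 1 mm off the arrow's line (camera estimate). All four tins are standing, and I've handed the job in. The arm kept clear of the mug and brush, but it hid the mug in the final picture, so I couldn't confirm the mug's position by camera.

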